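# Level the cheese shelf

## Robot

A 7-joint arm with a two-finger parallel gripper is mounted at the origin on the work surface. World frame = base frame: x ahead of the robot, y to its left, z up, the work surface at z = 0. Lengths are in m, angles in rad, forces in N, time in s.
With the tool pointing down it reaches from about 0.4 to 0.85 m from the base axis. Payload 10.4 kg.
Tool frame: the origin (TCP) lies between the finger pads, 19 mm behind the fingertips; this is the grasp point; z points along the fingers, y is the line along which they close (so a half turn about z gives the same grasp; the last joint's range is limited). The gripper opens to 85 mm and grips with 20 to 120 N. Pads are 22 mm wide; open, the fingers measure 114 mm over their backs; the gripper's body (76 mm by 85 mm) begins 54 mm behind the grasp point. The pads swing forward as they close: fully open they stand 13 mm farther back than shut.
Start: joints at [1.142, 0.332, -0.065, 1.46, 0.022, 1.35, -0.088], TCP at [0.247, -0.574, 0.25] pointing down, gripper open.
Joint ranges: [-2.6, 2.6], [-0.5, 2.12], [-1.47, 1.34], [0.16, 2.42], [-1.27, 4.41], [0.06, 2.06], [-2.6, 2.6]. Speed limits (rad/s): [2.22, 2.22, 2.79, 2.79, 3.14, 3.14, 3.14].

## Interface

Orientations are given as a unit quaternion [x, y, z, w].
In Python, from workcell import get_obs, camera, hand_in gives the robot as it stands. The module is installed in compiled form; this text tells all that it offers.
- The arm moves only by the tool move_arm, never from a script. Its argument "plan" is a list of rows, each an object with "delta_pos": the shift along the tool's x, y, z in shares of 1 m (1.0 is 1 m), a list of three; "turn": the turn, a rotation vector about the tool's x, y, z in a scale on which 1.0 is 2 rad, a list of three; "fingers": the closure, from 0 (fully open) to 1 (shut). A call has 1 to 12 rows; each row is the pose to reach, as a shift and turn from the pose commanded when the call began, along the tool's axes at that moment; what a row does not reach only later rows make up. A row lasts 1/8 s, in which the tool goes at most 62.5 mm and 10.7 degrees, less where a joint would pass 70% of its speed; a pose out of reach is approached as far as the arm can. A shift or turn number past 1, either way, is cut back to 1. A call with a gripper value outside its range is refused whole. The fingers move at their own pace and stop on an object; "force" is the grip in N (left out, the last holds). Time passes only in rows, so rows that repeat a pose let the fingers close. It gives the time, the measured TCP pose, the force, the opening and the grip force at its end, in the units of the state.
- get_obs(): the state, without advancing time (a new reading comes with each control period).
- camera(name): name is "scene" or "top"; returns a dict with "color" (480x640x3 uint8, red, green, blue), "range_z" (480x640 float32, m along the optical axis (not along the pixel's ray), 0 where there is no reading), "fx", "fy", "cx", "cy" (pixels), "R" (3x3) and "t" (3): a world point X has camera coordinates R X + t. Camera axes: x right, y down, z forward; pixel columns grow to the right and rows downward; lengths in m; the calibration is good to about 2 mm. A picture is of the moment at which its call begins.
- hand_in(): hands the job in; it is judged then, once.
The state is a dict: "clock": time; "joint_pos": joint angles; "joint_velocities": joint speeds; "tau": joint torques, N m; "position": TCP position; "ee_rot": TCP orientation; "ft_force": force on the tool from outside, world axes, zero at the start; "torque": the same for the moment, N m; "grip_width": opening from 0.0 (shut) to 1.0 (fully open); "grasp_force": force on a finger pad.
Only numpy, scipy, OpenCV 4.12 (cv2) and the standard library are available. Lean on these libraries where they do the work, as an engineer would, in place of code of your own. Each camera call takes 0.05 s, during which the arm holds its last target. There are 200 camera calls.

## Task

The lift-up cheese shelf has to be levelled before its foot is fixed. First fold the hinged spirit level down and press it onto the shelf until its spring catch holds it shut; then grip the bar of the levelling knob, press the shelf down until its foot stands firmly on the plinth, and only then, still pressing, turn the knob until the bubble rests between the two black lines. Finish while still gripping and pressing the knob, with the shelf firmly down on its foot and the bubble centred, and leave the cheeses and the jar where they stand.

Things in the scene. Friction and masses are not known exactly. Their poses are not given: they have to be found in the camera images.
- stand: Plywood plinth of the shelf, fixed on the table, 240 (x) by 420 (y) mm; origin at the centre of its underside, on the table. Its -x long side faces the robot, turned by up to 0.25 rad. It carries the shelf board, the knob (at x -30, y 150 mm from this origin) and the spirit level.
- shelf: Plywood board 240 x 420 x 18 mm, origin on its hinge at its right (-y) end, at x 0, y -190 mm from the stand's origin, axis along x; top 93 mm above the table when level. A lift spring holds its left end up against a stop, 0.03 rad above level (10 mm at the knob). About 7 N pressed down on the knob beats the spring; any more loads the foot. About 15 N on the knob is a firm press.
- knob_grip (a point): Grip point on the upright axis of the levelling knob, 31 mm above the board's top face (TCP here to grip). Turns with the knob: x axis along its grip bar (50 long, 14 wide; from 24 mm below this point to 10 mm above), so pinch across y. At the start the foot is too long: the knob needs about 0.6 to 1.6 rad counterclockwise from above, and can go 0.6 rad or more past level.
- knob: Black levelling knob near the shelf's left (+y) end: disc of radius 31 mm, 8 mm thick, with the bar on it; origin under the disc. Turns stiffly (0.12 N m), stays where left. Seen from above, counterclockwise shortens the foot and so lowers this end of the pressed shelf by 3.2 mm per rad (the pressing hand must follow it down); clockwise raises it. The knob does not rise or sink in the board.
- foot: Rubber levelling foot (radius 16 mm, 12 mm thick, origin at the centre of its underside) on a steel spindle under the board, below the knob. It hangs 2 to 9 mm clear of the pad until the knob is pressed down.
- pad: Round steel pad, radius 24 mm, on the plinth floor right under the foot; origin at the centre of its top face, 30 mm above the table, give or take 1 mm from start to start.
- level (a joint): Hinge of the spirit level, rad: 0 flat on the shelf, grows as it folds up, 0.4 to 0.52 at the start. The level is an aluminium bar 200 mm long (along the stand's y), 50 wide, 24 thick, hinged along its far (+x) lower edge at x 55, y -150 to 50 mm from the stand's origin. Its near edge stands raised: press it down from above.
- catch_post (a point): Small steel post, 30 mm high, on the board beside the right (-y) end of the level. Its sprung ball snaps over a stud on the level's end as it is pressed through about 0.2 rad, and then holds it flat (about 0.02 rad); straight down at level_press this takes 6 to 12 N. Not caught, the level springs up again. This point is on the board, under the ball.
- level_press (a point): Point on the level's upper face where it is best pressed: 30 mm from the hinged edge, 35 mm in from the right (-y) end. It moves with the level; when that is flat it lies at x 25, y -115 mm from the stand's origin, 24 mm above the board, about 119 mm above the table with the shelf unpressed.
- vial_mid (a point): Middle of the vial on the level's upper face, at the middle of the level; y axis along the vial, positive towards the knob's end. The vial is pale green, 88 mm long, with two black lines, 14.5 mm either side of this point.
- bubble_mid (a point): Middle of the pale bubble in the vial, 20 mm long. It goes to the higher end: 10 mm from vial_mid for each 0.01 rad of shelf tilt, so 9.4 mm per rad of knob while the foot is pressed down; 30 mm towards the knob when unpressed. It is sluggish: let it settle for 1 to 2 s before reading.
- tomme: Bystander: small round cheese, radius 56, 48 mm high, origin under its centre.
- wedge: Bystander: three-sided wedge of cheese, about 97 mm along each side, 46 high, origin under its centre.
- jar: Bystander: closed amber jar, radius 32, 85 mm high, origin under its centre.

How it is judged:
By the outcome, as a careful person would: the job done as asked, in the order asked, and still so for the second after the job is handed in, while the arm keeps its last pose, push and grip.
It also fails if it takes over 64 s, if anything falls off the work surface, if the arm or the gripper's body presses on something with over 40 N, if the wrist force passes 120 N, or if a joint passes its speed limit or range.

## Working session

There is one attempt and no reset: what is moved stays moved. The work goes in short steps, Python scripts to look and compute and a tool call to move; the robot and the scene stay as the last step left them, time stands still between calls to the robot, and variables do not carry over. Pictures are saved under pics/ and viewed, at most 10 in all, crops included, and the job is handed in when it is done.

Besides the shell and the picture viewer there is one more tool, called after "Request:" as name([rows], argument=value, ...), one row to a line, values as JSON. move_arm: Moves the arm, as the interface text tells. Its arguments: {"type":"object","properties":{"plan":{"type":"array","items":{"type":"object","properties":{"delta_pos":{"type":"array","items":{"type":"number"}},"turn":{"type":"array","items":{"type":"number"}},"fingers":{"type":"number"}}}},"force":{"type":"number"}},"required":["plan"]}

```bash
mkdir -p pics; cat > h.py <<'E'
import numpy as np, cv2
from workcell import get_obs, camera
def save(c,n): cv2.imwrite(f'pics/{n}.png', cv2.cvtColor(c['color'],cv2.COLOR_RGB2BGR))
def cloud(c):
    z=c['range_z']; v,u=np.mgrid[:480,:640]
    P=np.stack([(u-c['cx'])/c['fx']*z,(v-c['cy'])/c['fy']*z,z],-1)
    return (P-c['t'])@c['R']
def ray(c,u,v,h):
    o=-c['R'].T@c['t']; d=c['R'].T@np.array([(u-c['cx'])/c['fx'],(v-c['cy'])/c['fy'],1])
    return o+d*(h-o[2])/d[2]
E
python3 - <<'E'
from h import *
for n in('scene','top'):
    c=camera(n); save(c,n+'0'); print(n,c['fx'],c['R'].round(3).tolist(),(-c['R'].T@c['t']).round(3))
    np.save(n+'0.npy',c,allow_pickle=True)
print(get_obs())
E
```

```text
scene 455.80652159733233 [[0.794, 0.609, 0.002], [0.451, -0.586, -0.674], [-0.409, 0.535, -0.739]] [ 0.868 -0.408  0.687]
top 578.6020637551438 [[0.021, -1.0, 0.012], [-0.995, -0.022, -0.101], [0.101, -0.01, -0.995]] [0.416 0.023 1.411]
{'clock': 0.1, 'joint_pos': array([ 1.14241093,  0.33283977, -0.06471104,  1.46084453,  0.02160643,
        1.34991552, -0.08849449]), 'joint_velocities': array([ 0.00189933, -0.00276654,  0.00153117, -0.00224536,  0.0012579 ,
       -0.00026147, -0.00029296]), 'tau': array([ 1.51176966e-03, -6.26750779e+01,  4.92741633e-02, -3.92429852e+01,
        1.62235141e-02,  7.03603146e-03, -1.21161023e-06]), 'position': array([ 0.24659167, -0.57395748,  0.24928221]), 'ee_rot': array([ 9.79483919e-01,  2.01521271e-01, -1.62095663e-04, -6.35345681e-04]), 'ft_force': array([ 0.00519492, -0.13541125, -0.56861848]), 'torque': array([-0.01685843, -0.01335419,  0.02106065]), 'grasp_force': 0.0, 'grip_width': 1.0011075612773734}
```

View pics/top0.png

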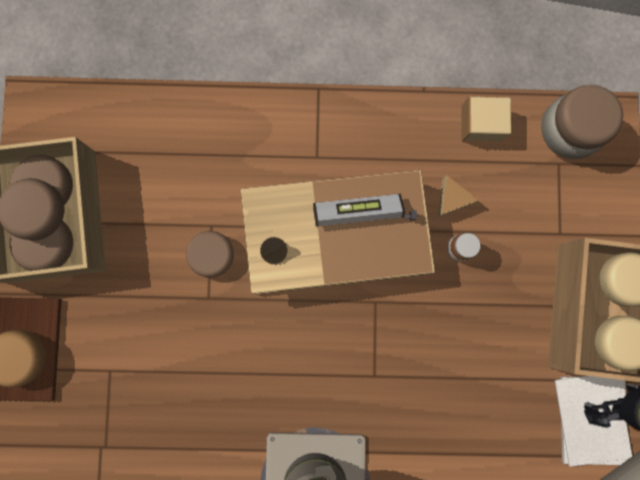

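View pics/scene0.png

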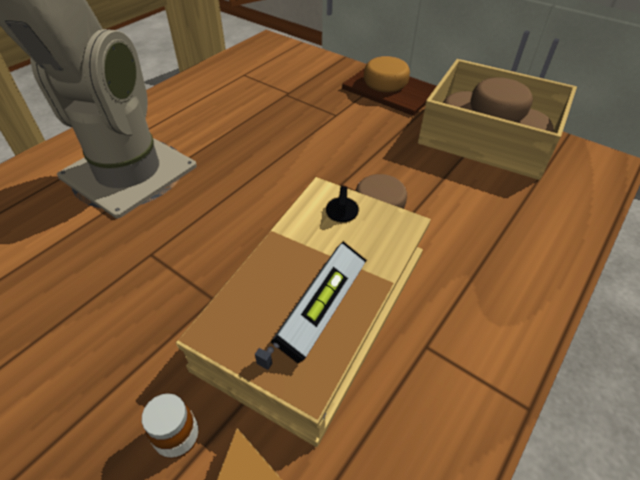

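The top view shows the board with corners near (242,188), (421,171), (433,272) and (252,293), the knob at (274,250), the level from (316,210) to (403,205), the post at (413,214), the jar at (465,246) and the wedge at (458,196). The scene view shows the knob bar upright at (343,195) and the level tilted, with the bubble at its knob end, (337,280).

```bash
python3 - <<'E'
from h import *
T=np.load('top0.npy',allow_pickle=True).item(); S=np.load('scene0.npy',allow_pickle=True).item()
PT,PS=cloud(T),cloud(S)
# board: height mask in top view
z=PT[...,2]; m=((z>.075)&(z<.115)).astype(np.uint8); m[:, :225]=0; m[:,440:]=0; m[:160]=0; m[310:]=0
cs,_=cv2.findContours(m,0,2); k=max(cs,key=cv2.contourArea)
P=PT[m>0]; r=cv2.minAreaRect((P[:,:2]*1000).astype(np.float32)); print('board rect mm',r)
A=np.c_[P[:,:2],np.ones(len(P))]; sel=P[:,2]<.108
co=np.linalg.lstsq(A[sel],P[sel,2],rcond=None)[0]; print('board plane',co)
# knob
for n,c,Q,box in(('top',T,PT,(225,295,232,275)),('scene',S,PS,(175,230,318,370))):
    g=c['color'].max(-1); b=np.zeros_like(g); r0,r1,c0,c1=box; b[r0:r1,c0:c1]=g[r0:r1,c0:c1]<60
    v,u=np.nonzero(b); q=Q[b>0]; print(n,len(q),'pix',u.mean(),v.mean(),'z hist',np.histogram(q[:,2],np.arange(.08,.16,.005)))
    hi=q[q[:,2]>.118]; lo=q[(q[:,2]>.095)&(q[:,2]<.113)]
    print(' lo',np.median(lo,0).round(4)); 
    if len(hi)>3:
        print(' hi',len(hi),hi.mean(0).round(4),hi.max(0).round(4), hi.min(0).round(4),cv2.minAreaRect((hi[:,:2]*1000).astype(np.float32)))
# level: saturations
hsv=cv2.cvtColor(T['color'],cv2.COLOR_RGB2HSV); g=np.zeros((480,640),bool)
g[185:235,310:420]=(z>.1)[185:235,310:420]; q=PT[g]; print('level',len(q),q.min(0),q.max(0))
im=np.hstack([cv2.resize(c['color'][a:b,d:e],(400,300),interpolation=cv2.INTER_CUBIC) for c,(a,b,d,e) in((T,(220,280,234,314)),(S,(170,230,305,385)))])
im2=np.hstack([cv2.resize(c['color'][a:b,d:e],(400,300),interpolation=cv2.INTER_CUBIC) for c,(a,b,d,e) in((T,(165,255,305,425)),(S,(230,380,230,430)))])
cv2.imwrite('pics/crop1.png',np.vstack([im,im2])[...,::-1])
E
```

```text
board rect mm ((586.800537109375, -38.12506103515625), (241.11618041992188, 420.50689697265625), 7.756140232086182)
board plane [-0.00416293  0.02776407  0.10277842]
top 246 pix 268.8658536585366 250.23170731707316 z hist (array([  0,   0,   0,   0,   0,  27, 101,  24,   2,   3,   2,   5,  37,
        42,   2]), array([0.08 , 0.085, 0.09 , 0.095, 0.1  , 0.105, 0.11 , 0.115, 0.12 ,
       0.125, 0.13 , 0.135, 0.14 , 0.145, 0.15 , 0.155]))
 lo [0.5435 0.1154 0.1111]
 hi 94 [0.5297 0.113  0.157 ] [0.5456 0.1287 1.4106] [0.4158 0.0228 0.1228] ((473.0050354003906, 76.4400863647461), (153.7498779296875, 31.012264251708984), 31.793895721435547)
scene 703 pix 341.74679943100995 207.50213371266003 z hist (array([  0,   0,   0,   0,  12,  59, 399,  19,  17,  17,  16,  17,  96,
        41,   0]), array([0.08 , 0.085, 0.09 , 0.095, 0.1  , 0.105, 0.11 , 0.115, 0.12 ,
       0.125, 0.13 , 0.135, 0.14 , 0.145, 0.15 , 0.155]))
 lo [0.5445 0.0959 0.1115]
 hi 215 [0.5523 0.0861 0.1518] [0.8684 0.1285 0.687 ] [ 0.5232 -0.4079  0.118 ] ((694.1199951171875, -141.8035888671875), (15.088462829589844, 636.0398559570312), 31.861257553100586)
level 2962 [ 0.4158349  -0.2222378   0.10000098] [0.69483474 0.0268938  1.41058626]
```

View pics/crop1.png

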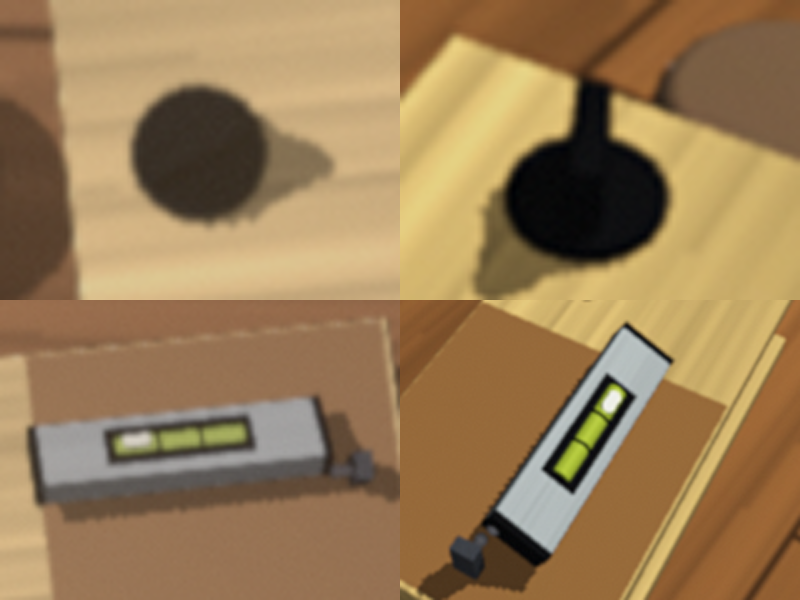

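The crops show the knob bar nearly end-on to the scene camera, with the level raised at its near edge and its stud just above the post ball. Next I work out the bar axis, knob centre and level angle, leaving out the zero-range pixels.

```bash
cat >> h.py <<'E'
YAW=np.deg2rad(7.756); O=np.array([.5868,-.0381])
RS=np.array([[np.cos(YAW),-np.sin(YAW)],[np.sin(YAW),np.cos(YAW)]])
def s2w(x,y): return O+RS@np.array([x,y])
def w2s(P): return (P[...,:2]-O)@RS
E
python3 - <<'E'
from h import *
T=np.load('top0.npy',allow_pickle=True).item(); S=np.load('scene0.npy',allow_pickle=True).item()
print('knob by text',s2w(-.03,.15),'press flat',s2w(.025,-.115))
allhi=[]
for n,c,box in(('top',T,(225,295,255,295)),('scene',S,(175,230,318,370))):
    Q=cloud(c); Q[c['range_z']==0]=np.nan
    g=c['color'].max(-1); b=np.zeros_like(g); r0,r1,c0,c1=box; b[r0:r1,c0:c1]=(g[r0:r1,c0:c1]<75)
    q=Q[b>0]; lo=q[(q[:,2]>.106)&(q[:,2]<.114)]; cc=cv2.minEnclosingCircle((lo[:,:2]*1000).astype(np.float32)); print(n,'disc',len(lo),cc)
    Z=np.nan_to_num(Q[...,2]); sub=np.zeros_like(b); sub[r0-15:r1,c0:c1]=1
    # bar top: anything above 0.135 near the knob
    h=Q[(sub>0)&(Z>.138)&(Z<.16)]; h=h[np.hypot(*(h[:,:2]-[.537,.107]).T)<.04]
    if len(h)>5:
        C=np.cov(h[:,:2].T); w,V=np.linalg.eigh(C); a=np.arctan2(V[1,1],V[0,1]); L=(h[:,:2]-h[:,:2].mean(0))@V
        print(' bar',len(h),h.mean(0).round(4),'z max/median',h[:,2].max().round(4),np.median(h[:,2]).round(4),'angle world',a%np.pi,'ext',np.ptp(L,0).round(4), 'rect',cv2.minAreaRect((h[:,:2]*1000).astype(np.float32)))
    # vial / level top plane in the stand frame
    Ps=np.dstack([w2s(Q),Q[...,2]]); bl=c['color'].astype(int); grey=(np.ptp(bl,axis=2)<35)&(bl.max(2)>110)
    sel=grey&(np.abs(Ps[...,1]+.05)<.09)&(Ps[...,0]>-.01)&(Ps[...,0]<.07)&(Q[...,2]>.105)&(Q[...,2]<.17)
    p=Ps[sel]; 
    for it in range(4):
        co=np.linalg.lstsq(np.c_[p[:,:2],np.ones(len(p))],p[:,2],rcond=None)[0]; e=p[:,2]-np.c_[p[:,:2],np.ones(len(p))]@co; p=p[np.abs(e)<max(.0015,2*e.std())]
    print(' level plane',len(p),co.round(4),'angle',np.arctan(-co[0]).round(3),'x range',np.percentile(p[:,0],[1,99]).round(4),'y',np.percentile(p[:,1],[1,99]).round(4))
    for nm,u0 in(('tomme',(.4,.2)),):pass
E
```

```text
knob by text [0.53683124 0.10647912] press flat [ 0.62709108 -0.14867409]
top disc 257 ((536.845703125, 106.0669174194336), 28.760812759399414)
 bar 145 [0.5365 0.105  0.1444] z max/median 0.1508 0.1445 angle world 2.0990044262050556 ext [0.0149 0.0494] rect ((536.6588134765625, 104.9696044921875), (14.677007675170898, 49.1737060546875), 29.137975692749023)
 level plane 860 [-0.5112  0.0305  0.1549] angle 0.473 x range [0.0211 0.0645] y [-0.1381  0.0389]
scene disc 442 ((540.479248046875, 105.7049789428711), 30.028337478637695)
 bar 164 [0.541  0.1042 0.1441] z max/median 0.1473 0.1446 angle world 2.102206350146286 ext [0.0138 0.0507] rect ((539.4706420898438, 106.6378402709961), (13.759385108947754, 50.68932342529297), 30.512794494628906)
 level plane 2180 [-0.5154  0.03    0.1565] angle 0.476 x range [0.0239 0.0675] y [-0.1388  0.0383]
```

```bash
cat >> h.py <<'E'
from scipy.spatial.transform import Rotation as Ro
def go(p,ang):
    "tool-frame shift and turn from the measured pose to TCP p, tool down, tool x at world angle ang"
    o=get_obs(); R=Ro.from_quat(o['ee_rot'])
    G=Ro.from_matrix(np.c_[[np.cos(ang),np.sin(ang),0],[np.sin(ang),-np.cos(ang),0],[0,0,-1]])
    print('shift',R.inv().apply(np.array(p)-o['position']).round(4),'turn',(R.inv()*G).as_rotvec().round(4),'F',o['ft_force'].round(2),'clock',o['clock'])
E
python3 -c "
from h import *
x,y=s2w(.028,-.115); print(x,y); go([x,y,.19],1.706)"
```

```text
0.6300636392394795 -0.14826922219819913
shift [ 0.5204 -0.2397  0.0596] turn [-1.2000e-03 -8.0000e-04 -1.3002e+00] F [ 0.01 -0.14 -0.57] clock 0.1
```

Units first: turns go in shares of 2 rad. So -1.3 rad is -0.65.

Request:
move_arm([
  {"delta_pos": [0.52,-0.24,0],"turn": [-0.0005,-0.0005,-0.65],"fingers": 1},
  {"delta_pos": [0.52,-0.24,0],"turn": [-0.0005,-0.0005,-0.65],"fingers": 1},
  {"delta_pos": [0.52,-0.24,0],"turn": [-0.0005,-0.0005,-0.65],"fingers": 1},
  {"delta_pos": [0.52,-0.24,0],"turn": [-0.0005,-0.0005,-0.65],"fingers": 1},
  {"delta_pos": [0.52,-0.24,0],"turn": [-0.0005,-0.0005,-0.65],"fingers": 1},
  {"delta_pos": [0.52,-0.24,0],"turn": [-0.0005,-0.0005,-0.65],"fingers": 1},
  {"delta_pos": [0.52,-0.24,0],"turn": [-0.0005,-0.0005,-0.65],"fingers": 1},
  {"delta_pos": [0.52,-0.24,0],"turn": [-0.0005,-0.0005,-0.65],"fingers": 1},
  {"delta_pos": [0.52,-0.24,0],"turn": [-0.0005,-0.0005,-0.65],"fingers": 1},
  {"delta_pos": [0.52,-0.24,0],"turn": [-0.0005,-0.0005,-0.65],"fingers": 1},
  {"delta_pos": [0.52,-0.24,0],"turn": [-0.0005,-0.0005,-0.65],"fingers": 1},
  {"delta_pos": [0.52,-0.24,0.06],"turn": [-0.0005,-0.0005,-0.65],"fingers": 1},
])

```text
clock: 1.6
position: [0.6317, -0.1509, 0.1938]
ee_rot: [0.659, 0.752, 0.001, 0.005]
ft_force: [1.1, -0.9, -1.9]
grip_width: -0.002
grasp_force: 0.0
```

```bash
python3 -c "
from h import *
x,y=s2w(.028,-.115); print(get_obs()['position']); go([x,y,.16],1.706)"
```

```text
[ 0.63173275 -0.15091165  0.1938053 ]
shift [ 0.003  -0.0016  0.0338] turn [ 0.008   0.0056 -0.0029] F [ 1.08 -0.88 -1.86] clock 1.6
```

Request:
move_arm([
  {"delta_pos": [0,0,0.015],"turn": [0,0,0],"fingers": 1},
  {"delta_pos": [0,0,0.03],"turn": [0,0,0],"fingers": 1},
  {"delta_pos": [0,0,0.035],"turn": [0,0,0],"fingers": 1},
  {"delta_pos": [0,0,0.039],"turn": [0,0,0],"fingers": 1},
  {"delta_pos": [0,0,0.042],"turn": [0,0,0],"fingers": 1},
  {"delta_pos": [0,0,0.045],"turn": [0,0,0],"fingers": 1},
  {"delta_pos": [0,0,0.045],"turn": [0,0,0],"fingers": 1},
])

```text
clock: 2.48
position: [0.6308, -0.1491, 0.1471]
ee_rot: [0.658, 0.753, 0.0, 0.002]
ft_force: [-2.0, -1.2, 8.0]
grip_width: -0.001
grasp_force: 3.6
```

Request:
move_arm([
  {"delta_pos": [0,0,0.003],"turn": [0,0,0],"fingers": 1},
  {"delta_pos": [0,0,0.006],"turn": [0,0,0],"fingers": 1},
  {"delta_pos": [0,0,0.008],"turn": [0,0,0],"fingers": 1},
  {"delta_pos": [0,0,0.009],"turn": [0,0,0],"fingers": 1},
  {"delta_pos": [0,0,0.009],"turn": [0,0,0],"fingers": 1},
])

```text
clock: 3.1
position: [0.6299, -0.149, 0.1381]
ee_rot: [0.658, 0.753, -0.001, 0.001]
ft_force: [-8.0, -0.9, 14.2]
grip_width: 0.001
grasp_force: 7.3
```

Request:
move_arm([
  {"delta_pos": [0,0,0.001],"turn": [0,0,0],"fingers": 1},
  {"delta_pos": [0,0,0.001],"turn": [0,0,0],"fingers": 1},
  {"delta_pos": [0,0,0.001],"turn": [0,0,0],"fingers": 1},
])

```text
clock: 3.48
position: [0.6299, -0.149, 0.1379]
ee_rot: [0.658, 0.753, -0.001, 0.001]
ft_force: [-11.7, -0.3, 20.3]
grip_width: 0.0
grasp_force: 10.2
```

Request:
move_arm([
  {"delta_pos": [0,0,-0.004],"turn": [0,0,0],"fingers": 1},
  {"delta_pos": [0,0,-0.01],"turn": [0,0,0],"fingers": 1},
  {"delta_pos": [0,0,-0.03],"turn": [0,0,0],"fingers": 1},
  {"delta_pos": [0,0,-0.065],"turn": [0,0,0],"fingers": 1},
  {"delta_pos": [0,0,-0.065],"turn": [0,0,0],"fingers": 0.6},
])

```text
clock: 4.1
position: [0.6315, -0.1484, 0.2043]
ee_rot: [0.658, 0.753, 0.001, 0.003]
ft_force: [0.2, -0.1, -0.3]
grip_width: 0.195
grasp_force: 0.0
```

```bash
python3 - <<'E'
from h import *
c=camera('scene'); Q=cloud(c); Q[c['range_z']==0]=np.nan; save(c,'scene1')
Ps=np.dstack([w2s(Q),Q[...,2]]); sel=(np.abs(Ps[...,1]+.04)<.06)&(Ps[...,0]>.01)&(Ps[...,0]<.05)&(Q[...,2]>.1)&(Q[...,2]<.15)
p=Ps[sel]
co=np.linalg.lstsq(np.c_[p[:,:2],np.ones(len(p))],p[:,2],rcond=None)[0]; print(len(p),co.round(4),np.median(p[:,2]))
p=[.5375,.1055,.185]; print(get_obs()['position']); go(p,2.10)
E
```

```text
880 [-0.0265  0.0202  0.1259] 0.12375566854865175
[ 0.63068736 -0.14840985  0.20231673]
shift [ 0.2642 -0.0582  0.0165] turn [ 0.0028  0.0031 -0.3941] F [ 0.59  0.07 -0.34] clock 4.15
```

View pics/scene1.png

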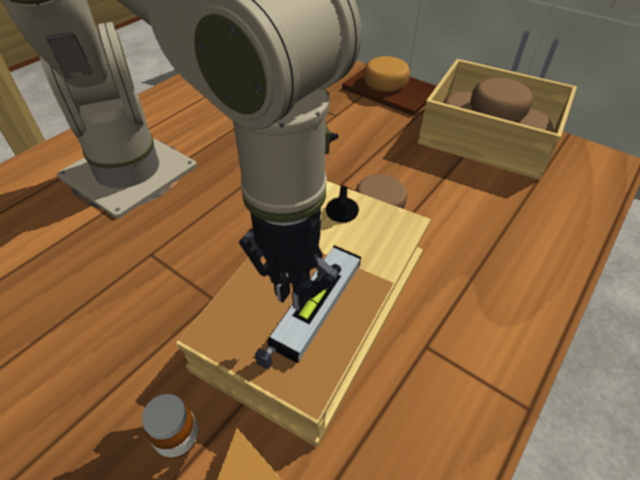

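The level lies flat and is held by its catch; the plane fit leaves only the shelf tilt and 0.026 rad across. In the scene view the post is at (265,356) and the knob at (343,208). Next, above the knob.

In the tool's units: -0.394 rad is -0.197.

Request:
move_arm([
  {"delta_pos": [0.264,-0.058,0.014],"turn": [0.001,0.001,-0.197],"fingers": 0.5},
  {"delta_pos": [0.264,-0.058,0.014],"turn": [0.001,0.001,-0.197],"fingers": 0.5},
  {"delta_pos": [0.264,-0.058,0.014],"turn": [0.001,0.001,-0.197],"fingers": 0.5},
  {"delta_pos": [0.264,-0.058,0.014],"turn": [0.001,0.001,-0.197],"fingers": 0.5},
  {"delta_pos": [0.264,-0.058,0.014],"turn": [0.001,0.001,-0.197],"fingers": 0.5},
  {"delta_pos": [0.264,-0.058,0.014],"turn": [0.001,0.001,-0.197],"fingers": 0.5},
  {"delta_pos": [0.264,-0.058,0.014],"turn": [0.001,0.001,-0.197],"fingers": 0.5},
])

```text
clock: 5.03
position: [0.5372, 0.1037, 0.1854]
ee_rot: [0.498, 0.867, -0.001, -0.001]
ft_force: [-0.9, -0.3, -1.2]
grip_width: 0.501
grasp_force: 0.0
```

```bash
python3 - <<'E'
from h import *
print(get_obs()['position']); go([.5375,.1055,.136],2.10)
c=camera('scene'); im=c['color'][120:360,230:430]; cv2.imwrite('pics/k1.png',cv2.resize(im,(500,600),interpolation=2)[...,::-1])
E
```

```text
[0.53716822 0.10374743 0.18538673]
shift [0.0013 0.0013 0.0494] turn [-0.0025 -0.0007 -0.0019] F [-0.89 -0.26 -1.22] clock 5.025
```

View pics/k1.png

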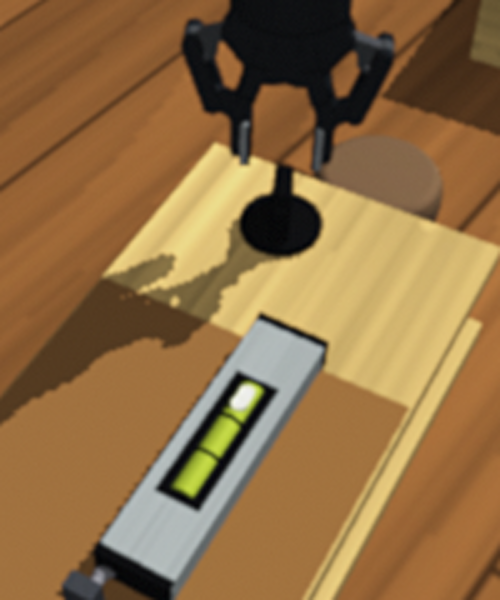

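The open fingers, at (240,145) and (322,150) in the crop, straddle the bar at (285,185), and the vial is clearly visible with the bubble at its knob end. Descending and gripping.

Request:
move_arm([
  {"delta_pos": [0.001,0.001,0.02],"turn": [0,0,0],"fingers": 0.5},
  {"delta_pos": [0.001,0.001,0.04],"turn": [0,0,0],"fingers": 0.5},
  {"delta_pos": [0.001,0.001,0.05],"turn": [0,0,0],"fingers": 0.5},
  {"delta_pos": [0.001,0.001,0.05],"turn": [0,0,0],"fingers": 0.5},
  {"delta_pos": [0.001,0.001,0.05],"turn": [0,0,0],"fingers": 0.8},
  {"delta_pos": [0.001,0.001,0.05],"turn": [0,0,0],"fingers": 1},
  {"delta_pos": [0.001,0.001,0.05],"turn": [0,0,0],"fingers": 1},
  {"delta_pos": [0.001,0.001,0.05],"turn": [0,0,0],"fingers": 1},
  {"delta_pos": [0.001,0.001,0.05],"turn": [0,0,0],"fingers": 1},
  {"delta_pos": [0.001,0.001,0.05],"turn": [0,0,0],"fingers": 1},
], force=90)

```text
clock: 6.32
position: [0.5379, 0.1071, 0.1364]
ee_rot: [0.498, 0.867, 0.0, -0.0]
ft_force: [4.4, 3.0, 5.8]
grip_width: 0.146
grasp_force: 89.3
```

Request:
move_arm([
  {"delta_pos": [0,0,0.001],"turn": [0,0,0],"fingers": 1},
  {"delta_pos": [0,0,0.002],"turn": [0,0,0],"fingers": 1},
  {"delta_pos": [0,0,0.003],"turn": [0,0,0],"fingers": 1},
  {"delta_pos": [0,0,0.003],"turn": [0,0,0],"fingers": 1},
])

```text
clock: 6.82
position: [0.5378, 0.1074, 0.1336]
ee_rot: [0.497, 0.867, 0.0, -0.0]
ft_force: [3.6, 3.7, 7.9]
grip_width: 0.145
grasp_force: 89.8
```

Request:
move_arm([
  {"delta_pos": [0,0,0.001],"turn": [0,0,0],"fingers": 1},
  {"delta_pos": [0,0,0.002],"turn": [0,0,0],"fingers": 1},
  {"delta_pos": [0,0,0.003],"turn": [0,0,0],"fingers": 1},
  {"delta_pos": [0,0,0.003],"turn": [0,0,0],"fingers": 1},
])

```text
clock: 7.32
position: [0.5378, 0.1077, 0.1307]
ee_rot: [0.497, 0.868, 0.0, -0.0]
ft_force: [2.2, 4.3, 8.9]
grip_width: 0.147
grasp_force: 89.9
```

Request:
move_arm([
  {"delta_pos": [0,0,0.001],"turn": [0,0,0],"fingers": 1},
  {"delta_pos": [0,0,0.002],"turn": [0,0,0],"fingers": 1},
  {"delta_pos": [0,0,0.002],"turn": [0,0,0],"fingers": 1},
])

```text
clock: 7.7
position: [0.5378, 0.1079, 0.1296]
ee_rot: [0.497, 0.868, 0.0, 0.0]
ft_force: [-0.7, 3.3, 18.0]
grip_width: 0.146
grasp_force: 91.6
```

```bash
cat >> h.py <<'E'
def bubble(n=None):
    c=camera('scene'); o=get_obs(); hsv=cv2.cvtColor(c['color'],cv2.COLOR_RGB2HSV).astype(int)
    H,Sx,V=hsv[...,0],hsv[...,1],hsv[...,2]
    X=np.array([*s2w(.03,-.05),.118]); q=c['R']@X+c['t']; u0,v0=c['fx']*q[0]/q[2]+c['cx'],c['fy']*q[1]/q[2]+c['cy']
    v,u=np.mgrid[:480,:640]; near=np.hypot(u-u0,v-v0)<50
    def pts(m):
        vv,uu=np.nonzero(m); P=np.array([ray(c,a,b,.118) for a,b in zip(uu,vv)]).reshape(-1,3); return w2s(P)
    g=pts(near&(H>25)&(H<45)&(Sx>120)&(V>90)); w=pts(near&(Sx<90)&(V>215))
    xm=np.median(g[:,0]); w=w[np.abs(w[:,0]-xm)<.008]
    b=c['color']; 
    # profile along the vial axis
    ys=np.arange(-.1,.001,.0005); prof=[]
    for y in ys:
        p=np.array([*s2w(xm,y),.118]); q=c['R']@p+c['t']
        prof.append(cv2.getRectSubPix(b,(1,1),(float(c['fx']*q[0]/q[2]+c['cx']),float(c['fy']*q[1]/q[2]+c['cy'])))[0,0])
    prof=np.array(prof).astype(int)
    print('clock',o['clock'],'F',o['ft_force'].round(1),'xm',xm.round(4),'green y',np.percentile(g[:,1],[1,99]).round(4),'n white',len(w),'white y mean/range',w[:,1].mean().round(4) if len(w) else None,np.percentile(w[:,1],[2,98]).round(4) if len(w) else None)
    d=prof[:,1]; print('dark y',[(round(ys[i],4),int(d[i])) for i in range(1,len(d)-1) if d[i]<=d[i-1] and d[i]<d[i+1] and d[i]<140])
    print('blue high y',ys[prof[:,2]>150].round(4)[[0,-1]] if (prof[:,2]>150).any() else None)
    if n: save(c,n)
    return c
E
python3 - <<'E'
from h import *
c=bubble(); im=c['color'][220:380,220:420]; cv2.imwrite('pics/k2.png',cv2.resize(im,(750,600),interpolation=2)[...,::-1])
E
```

```text
clock 7.75 F [-1.2  3.2 18.3] xm 0.0328 green y [-0.0906 -0.001 ] n white 58 white y mean/range -0.0249 [-0.0338 -0.0164]
dark y [(np.float64(-0.094), 13), (np.float64(-0.059), 125)]
blue high y [-0.1   -0.016]
```

View pics/k2.png

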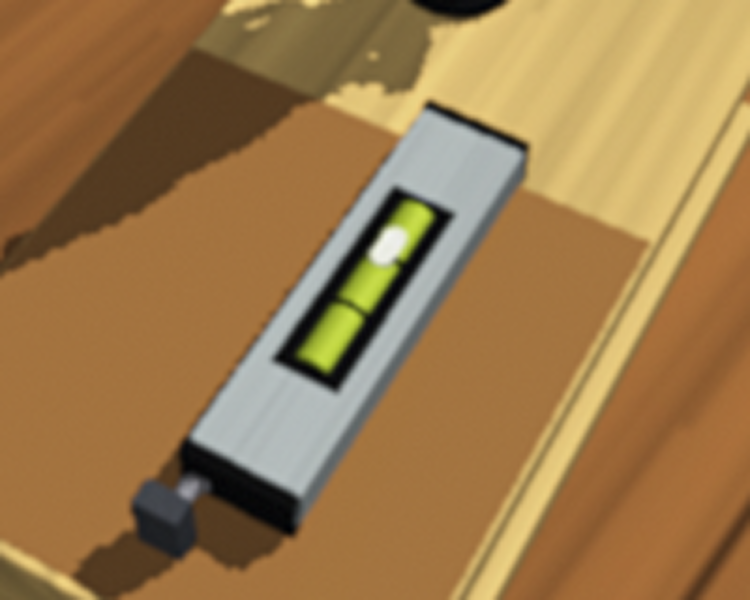

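The bubble, at (388,245) in the crop, overlaps the knob-side black line and is still settling. I wait with the press held.

Request:
move_arm([
  {"delta_pos": [0,0,0],"turn": [0,0,0],"fingers": 1},
  {"delta_pos": [0,0,0],"turn": [0,0,0],"fingers": 1},
  {"delta_pos": [0,0,0],"turn": [0,0,0],"fingers": 1},
  {"delta_pos": [0,0,0],"turn": [0,0,0],"fingers": 1},
  {"delta_pos": [0,0,0],"turn": [0,0,0],"fingers": 1},
  {"delta_pos": [0,0,0],"turn": [0,0,0],"fingers": 1},
  {"delta_pos": [0,0,0],"turn": [0,0,0],"fingers": 1},
  {"delta_pos": [0,0,0],"turn": [0,0,0],"fingers": 1},
  {"delta_pos": [0,0,0],"turn": [0,0,0],"fingers": 1},
  {"delta_pos": [0,0,0],"turn": [0,0,0],"fingers": 1},
])

```text
clock: 9.0
position: [0.5378, 0.1079, 0.1297]
ee_rot: [0.497, 0.868, 0.0, 0.0]
ft_force: [-1.3, 3.8, 18.2]
grip_width: 0.143
grasp_force: 91.6
```

```bash
python3 -c "
from h import *
bubble()"
```

```text
clock 9.05 F [-1.5  3.5 17.1] xm 0.0329 green y [-0.0906 -0.001 ] n white 56 white y mean/range -0.032 [-0.041  -0.0232]
dark y [(np.float64(-0.094), 13), (np.float64(-0.059), 127)]
blue high y [-0.1    -0.0235]
```

In the tool's units: -0.4 rad is -0.2.

Request:
move_arm([
  {"delta_pos": [0,0,0.0003],"turn": [0,0,-0.05],"fingers": 1},
  {"delta_pos": [0,0,0.0006],"turn": [0,0,-0.1],"fingers": 1},
  {"delta_pos": [0,0,0.0009],"turn": [0,0,-0.15],"fingers": 1},
  {"delta_pos": [0,0,0.0013],"turn": [0,0,-0.2],"fingers": 1},
  {"delta_pos": [0,0,0.0013],"turn": [0,0,-0.2],"fingers": 1},
])

```text
clock: 9.68
position: [0.5376, 0.1077, 0.1283]
ee_rot: [0.314, 0.949, 0.0, -0.0]
ft_force: [-3.2, 3.4, 19.8]
grip_width: 0.146
grasp_force: 91.6
```

```bash
python3 -c "
from h import *
bubble();o=get_obs();print(o['torque'],o['joint_pos'].round(2))"
```

```text
clock 9.725 F [-3.2  2.6 20. ] xm 0.0331 green y [-0.0906 -0.0012] n white 53 white y mean/range -0.0338 [-0.042  -0.0256]
dark y [(np.float64(-0.0945), 10), (np.float64(-0.0595), 122)]
blue high y [-0.1   -0.025]
[0.09160721 0.26656293 0.17802352] [ 0.37  0.37 -0.76  1.78  0.28  1.11  0.44]
```

In the tool's units: -0.6 rad is -0.3.

Request:
move_arm([
  {"delta_pos": [0,0,0.0003],"turn": [0,0,-0.05],"fingers": 1},
  {"delta_pos": [0,0,0.0006],"turn": [0,0,-0.1],"fingers": 1},
  {"delta_pos": [0,0,0.0009],"turn": [0,0,-0.15],"fingers": 1},
  {"delta_pos": [0,0,0.0012],"turn": [0,0,-0.2],"fingers": 1},
  {"delta_pos": [0,0,0.0015],"turn": [0,0,-0.25],"fingers": 1},
  {"delta_pos": [0,0,0.0018],"turn": [0,0,-0.3],"fingers": 1},
  {"delta_pos": [0,0,0.0018],"turn": [0,0,-0.3],"fingers": 1},
])

```text
clock: 10.6
position: [0.5375, 0.1073, 0.1263]
ee_rot: [0.02, 1.0, -0.0, -0.0]
ft_force: [-5.0, 0.2, 19.6]
grip_width: 0.147
grasp_force: 91.7
```

Request:
move_arm([
  {"delta_pos": [0,0,0],"turn": [0,0,0],"fingers": 1},
  {"delta_pos": [0,0,0],"turn": [0,0,0],"fingers": 1},
  {"delta_pos": [0,0,0],"turn": [0,0,0],"fingers": 1},
  {"delta_pos": [0,0,0],"turn": [0,0,0],"fingers": 1},
  {"delta_pos": [0,0,0],"turn": [0,0,0],"fingers": 1},
  {"delta_pos": [0,0,0],"turn": [0,0,0],"fingers": 1},
  {"delta_pos": [0,0,0],"turn": [0,0,0],"fingers": 1},
  {"delta_pos": [0,0,0],"turn": [0,0,0],"fingers": 1},
  {"delta_pos": [0,0,0],"turn": [0,0,0],"fingers": 1},
  {"delta_pos": [0,0,0],"turn": [0,0,0],"fingers": 1},
  {"delta_pos": [0,0,0],"turn": [0,0,0],"fingers": 1},
  {"delta_pos": [0,0,0],"turn": [0,0,0],"fingers": 1},
])

```text
clock: 12.1
position: [0.5375, 0.1073, 0.1264]
ee_rot: [0.021, 1.0, -0.0, -0.0]
ft_force: [-5.2, 0.9, 20.1]
grip_width: 0.144
grasp_force: 91.7
```

```bash
python3 -c "
from h import *
bubble();o=get_obs();print(o['torque'],o['joint_pos'].round(2))"
```

```text
clock 12.15 F [-4.8 -0.  19.9] xm 0.0334 green y [-0.0906 -0.0014] n white 57 white y mean/range -0.0428 [-0.0514 -0.0339]
dark y [(np.float64(-0.0945), 9), (np.float64(-0.06), 119), (np.float64(-0.03), 127)]
blue high y [-0.1   -0.034]
[-0.08746492  0.2333885   0.11635373] [ 0.45  0.4  -0.87  1.78  0.34  1.12  1.  ]
```

In the tool's units: -0.27 rad is -0.135.

Request:
move_arm([
  {"delta_pos": [0,0,0.0003],"turn": [0,0,-0.045],"fingers": 1},
  {"delta_pos": [0,0,0.0005],"turn": [0,0,-0.09],"fingers": 1},
  {"delta_pos": [0,0,0.0008],"turn": [0,0,-0.135],"fingers": 1},
  {"delta_pos": [0,0,0.0008],"turn": [0,0,-0.135],"fingers": 1},
  {"delta_pos": [0,0,0.0008],"turn": [0,0,-0.135],"fingers": 1},
  {"delta_pos": [0,0,0.0008],"turn": [0,0,-0.135],"fingers": 1},
  {"delta_pos": [0,0,0.0008],"turn": [0,0,-0.135],"fingers": 1},
  {"delta_pos": [0,0,0.0008],"turn": [0,0,-0.135],"fingers": 1},
  {"delta_pos": [0,0,0.0008],"turn": [0,0,-0.135],"fingers": 1},
  {"delta_pos": [0,0,0.0008],"turn": [0,0,-0.135],"fingers": 1},
  {"delta_pos": [0,0,0.0008],"turn": [0,0,-0.135],"fingers": 1},
  {"delta_pos": [0,0,0.0008],"turn": [0,0,-0.135],"fingers": 1},
])

```text
clock: 13.65
position: [0.5375, 0.1071, 0.1255]
ee_rot: [-0.114, 0.993, -0.0, -0.0]
ft_force: [-4.8, 0.3, 19.2]
grip_width: 0.146
grasp_force: 91.6
```

Request:
move_arm([
  {"delta_pos": [0,0,0],"turn": [0,0,0],"fingers": 1},
  {"delta_pos": [0,0,0],"turn": [0,0,0],"fingers": 1},
  {"delta_pos": [0,0,0],"turn": [0,0,0],"fingers": 1},
  {"delta_pos": [0,0,0],"turn": [0,0,0],"fingers": 1},
  {"delta_pos": [0,0,0],"turn": [0,0,0],"fingers": 1},
  {"delta_pos": [0,0,0],"turn": [0,0,0],"fingers": 1},
])

```text
clock: 14.4
position: [0.5375, 0.1071, 0.1255]
ee_rot: [-0.114, 0.993, -0.0, -0.0]
ft_force: [-4.6, -0.1, 18.9]
grip_width: 0.147
grasp_force: 91.6
```

```bash
python3 - <<'E'
from h import *
c=bubble(); im=c['color'][180:380,220:420]; cv2.imwrite('pics/k3.png',cv2.resize(im,(600,600),interpolation=2)[...,::-1])
t=camera('top'); save(t,'top1')
E
```

```text
clock 14.45 F [-4.4 -0.4 20.1] xm 0.0337 green y [-0.0906 -0.0014] n white 62 white y mean/range -0.0458 [-0.0547 -0.037 ]
dark y [(np.float64(-0.0945), 9), (np.float64(-0.06), 119), (np.float64(-0.03), 129)]
blue high y [-0.1   -0.037]
```

View pics/k3.png

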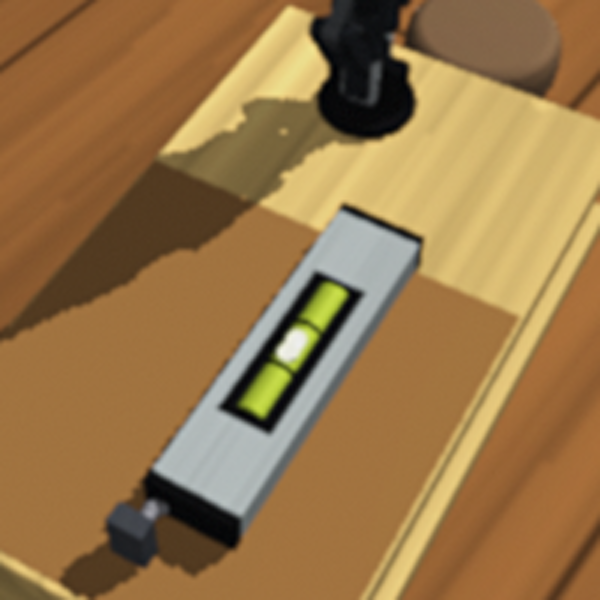

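View pics/top1.png

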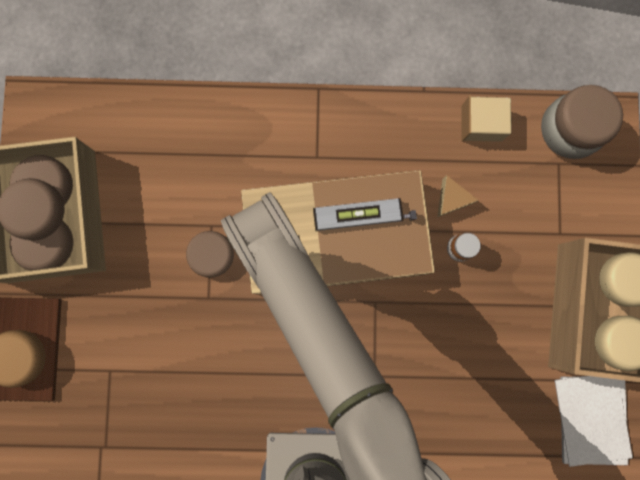

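The bubble, at (293,345) in the crop, sits midway between the black lines (bubble y -45.8 mm, line midpoint -45.0 mm). The level is caught, and the press is 19 to 20 N with a 92 N grip. In the top view the tomme, wedge and jar are where they started.

```bash
python3 -c "
from workcell import hand_in
print(hand_in())"
```

```text
the job is handed in; nothing more can be done
None
```

The job is handed in: the level is caught shut, the shelf is pressed firmly on its foot (about 19 N, knob still gripped), the bubble is within 1 mm of centre, and the cheeses and jar are unmoved.

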